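Set, lock and switch on the beacon bearing

ROBOT

A 7-joint arm with a two-finger parallel gripper is mounted at the origin on the work surface. World frame = base frame: x ahead of the robot, y to its left, z up, the work surface at z = 0. Lengths are in m, angles in rad, forces in N, time in s.
With the tool pointing down it reaches from about 0.4 to 0.85 m from the base axis. Payload 10.4 kg.
Tool frame: the origin (TCP) lies on the centre line of the jaws, within the pads' length; the fingertips stand 11 mm ahead of it and the grasp point (between the pads) lies 8 mm behind it; z points along the fingers, y is the line along which they close (so a half turn about z gives the same grasp; the last joint's range is limited). The gripper opens to 87 mm and grips with 3 to 60 N. Pads are 19 mm wide; open, the fingers measure 117 mm over their backs; the gripper's body (75 mm by 190 mm) begins 51 mm behind the grasp point.
Start: joints at [-1.224, 0.332, -0.065, 1.46, 0.022, 1.35, -0.088], TCP at [0.226, 0.583, 0.234] pointing down, gripper open.
Joint ranges: [-2.6, 2.6], [-0.5, 2.12], [-1.47, 1.34], [0.16, 2.42], [-1.27, 4.41], [0.06, 2.06], [-2.6, 2.6]. Speed limits (rad/s): [2.22, 2.22, 2.79, 2.79, 3.14, 3.14, 3.14].

INTERFACE

Orientations are given as a unit quaternion [x, y, z, w].
In Python, from bench import r gives the robot as it stands.
- The arm moves only by the shell command python3 -m pendant 'ROWS' [OPENING] [FORCE]. ROWS is JSON, a list of rows, each a list of 4 numbers: the shift along the tool's x, y, z in m, then the turn about the tool's z in rad. A call has 1 to 8 rows; each row shifts and turns the commanded pose from where the row before left it, along the tool's axes as they then stand; what a row does not reach is not made up. A row lasts 1/12 s, in which the tool goes at most 41.7 mm and 7.16 degrees, less where a joint would pass 70% of its speed; a pose out of reach is approached as far as the arm can. A call with a gripper value outside its range is refused whole. OPENING is the opening, from 0 (shut) to 1 (fully open), set as the call begins (- or left out, the last holds). The fingers move at their own pace and stop on an object; FORCE is the grip in N (left out, the last holds). Time passes only in rows, so rows that do not move let the fingers close. It gives the time, the measured TCP pose, the force, the opening and the grip force at its end, in the units of the state.
- r.read_state(): the state, without advancing time (a new reading comes with each control period).
- r.camera(name): name is "scene" or "side" or "wrist"; returns a dict with "img" (420x560x3 uint8, red, green, blue), "camera_matrix" (3x3 intrinsics, pixels), "xyz" and "attitude" of the camera in the world. Camera axes: x right, y down, z forward; pixel columns grow to the right and rows downward; lengths in m; the calibration is good to about 2 mm. A picture is of the moment at which its call begins. There is no depth.
- r.close_job(): hands the job in; it is judged then, once.
Trained networks look in the newest picture that a camera, given by its name, has taken for a name from the list of things; names that differ only in an ending like _2 or _b are one class to them, and where a whole thing is asked for, a point or a joint stands for the part that bears it (a point fixed in the world has none). Each returns a list of dicts, best first, with "score" (0 to 1); they miss things now and then, are a little off and sometimes report something else, mostly with a low value. They report only what shows in the picture. A call takes as long as a camera call. They do not tell look-alikes from the thing itself.
- r.outline_of(thing, camera): "mask" (420x560 bool, what is visible of it) and "bbox" ([centre column, centre row, width, height] in pixels, round what is visible of it).
The state is a dict: "time": time; "joint_positions": joint angles; "joint_vel": joint speeds; "joint_torque": joint torques, N m; "ee_pos": TCP position; "eef_rot": TCP orientation; "ft_force": force on the tool from outside, world axes, zero at the start; "torque": the same for the moment, N m; "width": finger opening in m; "grip_force": force on a finger pad.
Only numpy, scipy, OpenCV 4.12 (cv2) and the standard library are available. Lean on these libraries where they do the work, as an engineer would, in place of code of your own. Each camera call takes 0.05 s, during which the arm holds its last target. There are 200 camera calls.

TASK

Turn the black handwheel until the white pointer on its far rim stands in the middle of the orange band on the drum's edge, then press the blue lock cap fully home, and last throw the steel toggle right over, away from the robot. Leave the loose beacon shell, fuse holders and prism mount where they stand.

Things in the scene. Friction and masses are not known exactly. Their poses are not given: they have to be found in the camera images.
- wheel (a joint): The black bearing handwheel, a disc 104 mm across and 12 mm thick (top 46 mm above the drum's underside), turning about the drum's vertical axis. Angle in rad, growing counter-clockwise seen from above, end stops at -1.6 and 1.2; 0 = pointer along the drum's x axis. Dry friction of about 0.1 N m: it stays where it is left.
- wheel_bar (a point): Centre of the wheel's dark steel grip bar, 56 mm long, 16 mm wide, 36 mm tall, which stands on the disc across the turning axis, in line with the pointer. The point is on the axis, 18 mm below the bar's top and 18 mm above the disc's top. Its x axis lies along the bar and points to the pointer.
- pointer_tip (a point): Tip of the wheel's white pointer, a blade 5 mm wide that sticks out from the wheel's rim over the drum's edge; 66 mm from the axis. It starts to the right of the orange band as seen from the robot and needs a counter-clockwise turn (from above) of about 0.6 to 1.5 rad.
- mark_mid (a point): Middle of the orange band, 14 mm wide, that wraps over the far edge of the dark green drum: the bearing to set. The point lies 66 mm from the wheel's axis, under the pointer's path. It differs from run to run but cannot be moved by hand.
- drum: The dark green metal bearing drum, 128 mm across and 30 mm high with a pale scale on its far side, fixed in the tray. Origin: centre of its underside; x axis points away from the robot across the drum to the scale, z up. On its robot side (94 mm from the wheel's axis along -x) stands the lock stud with its cap.
- lock_cap (a joint): Slide of the blue lock cap (cylinder 34 mm across, 26 mm tall) on its yellow stud on the robot side of the drum. In m, 0 = fully raised, growing straight down, 0.012 = fully home on the dark collar. A stiff detent grip of about 5 N holds it wherever it is left; press it down from above.
- cap_top (a point): Centre of the top of the blue lock cap (a flat 28 mm across); 54 mm above the drum's underside when raised, 42 mm when home.
- jbox: The grey junction box, 120 x 120 x 45 mm, fixed in the tray; origin at the centre of its underside; x axis points away from the robot, the direction in which the toggle is thrown; z up.
- toggle (a joint): The chunky steel toggle on the junction box. In rad, 0 = leaning 0.5 rad towards the robot (off), growing as it is thrown away from the robot along the box's x axis, 1.0 = leaning 0.5 rad away (on, end stop). Stays where it is left; about 2 N at its ball moves it.
- toggle_tip (a point): Centre of the toggle's ball end, 26 mm in diameter, 70 mm from its hinge; the rod is 17 mm thick.
- toggle_hinge (a point): Hinge of the toggle, on the junction box's middle, 67 mm above the box's underside; its axis is horizontal, across the box.
- beacon_mid (a point): Loose orange beacon shell, 72 mm across and 70 mm tall; point half-way up. Bystander.
- fuse_a_mid (a point): Loose white ceramic fuse holder, 50 x 24 x 32 mm; point 14 mm above its underside. Bystander.
- fuse_b_mid (a point): Second loose fuse holder, the same. Bystander.
- prism_mount_mid (a point): Loose bronze prism mount, 50 mm round foot and a fork, 56 mm tall; point half-way up. Bystander.
- tray: The grey powder-coated steel tray, 360 (x) x 600 (y) mm, wall 22 mm high and floor 4 mm thick, fixed on the table; origin at the centre of its underside.
Not all that is in view belongs to the job. Of the things like the jbox, leave any that is purple; of the rest the smaller one is meant.

How it is judged:
On the way, in this order (a step that is already met when the one before it is completed fails the run):
1. the pointer stands still in the orange band (horizontal distance between pointer_tip and mark_mid below 0.005 m and velocity of joint wheel between -0.05 and 0.05 rad/s), for 0.2 s.
2. with the pointer still in the band, the lock cap is pressed home (horizontal distance between pointer_tip and mark_mid below 0.005 m and value of joint lock_cap above 0.0105 m), for 0.1 s.
3. with the cap home and the pointer in the band, the toggle is thrown over (all of step 2 and value of joint toggle above 0.85 rad), for 0.1 s.
At the end, for the whole second after the job is handed in: The pointer tip is within 5 mm of the middle of the orange band and still, the lock cap is within 1.5 mm of fully home, the toggle is past 0.85 rad of its 1.0 rad throw, and the four loose things are within 20 mm of where they stood (all of step 3 and velocity of joint wheel between -0.05 and 0.05 rad/s and distance of each of beacon_mid, fuse_a_mid, fuse_b_mid, prism_mount_mid from where it was at the start of the episode below 0.02 m); the robot touches nothing.
It fails at once if the orange beacon shell is shoved more than 20 mm or tipped over (distance of beacon_mid from where it was at the start of the episode above 0.02 m or angle between beacon_mid's own z axis and vertical above 0.5 rad).
It fails at once if the first ceramic fuse holder is shoved more than 20 mm or tipped over (distance of fuse_a_mid from where it was at the start of the episode above 0.02 m or angle between fuse_a_mid's own z axis and vertical above 0.5 rad).
It fails at once if the second ceramic fuse holder is shoved more than 20 mm or tipped over (distance of fuse_b_mid from where it was at the start of the episode above 0.02 m or angle between fuse_b_mid's own z axis and vertical above 0.5 rad).
It fails at once if the bronze prism mount is shoved more than 20 mm or tipped over (distance of prism_mount_mid from where it was at the start of the episode above 0.02 m or angle between prism_mount_mid's own z axis and vertical above 0.5 rad).
It also fails if it takes over 50 s, if anything falls off the work surface, if the arm or the gripper's body presses on something with over 40 N, if the wrist force passes 120 N, or if a joint passes its speed limit or range.

## Working session

There is one attempt and no reset: what is moved stays moved. The work goes in short steps, Python scripts to look and compute and a shell command to move; the robot and the scene stay as the last step left them, time stands still between calls to the robot, and variables do not carry over. Pictures are saved under pics/ and viewed, at most 10 in all, crops included, and the job is handed in when it is done.

```bash
mkdir -p pics; ls; cat > h.py <<'E'
import numpy as np, cv2
from scipy.spatial.transform import Rotation as R
from bench import r
def shot(n,f=None):
    c=r.camera(n)
    if f: cv2.imwrite('pics/'+f,c['img'][:,:,::-1])
    return c
def rot(c):
    a=np.array(c['attitude'],float)
    return a if a.shape==(3,3) else R.from_quat(a).as_matrix()
def ray(c,u,v):
    K=np.array(c['camera_matrix']);d=rot(c)@np.linalg.solve(K,[u,v,1.]);return np.array(c['xyz']),d
def atz(c,u,v,z):
    o,d=ray(c,u,v);return o+d*(z-o[2])/d[2]
def proj(c,p):
    q=np.array(c['camera_matrix'])@(rot(c).T@(np.array(p)-c['xyz']));return q[:2]/q[2]
E
python3 - <<'E'
from h import *
s=r.read_state();print(s['time'],s['ee_pos'],s['eef_rot'],s['ft_force'],s['width'])
ims=[]
for n in ['scene','side','wrist']:
    c=shot(n,n+'0.png');print(n,c['xyz'],np.round(rot(c),3).tolist())
    for t in ['drum','wheel','lock_cap','jbox','toggle','beacon_mid','fuse_a_mid','prism_mount_mid','pointer_tip','tray']:
        try: print(t,[(round(o['score'],2),np.round(o['bbox']).astype(int).tolist()) for o in r.outline_of(t,n)][:4])
        except Exception as e: print(t,e)
E
```

```text
pics
0.0 [0.22576586 0.58238649 0.23274155] [ 1.83835950e-01  9.82956669e-01 -7.22377642e-04 -9.53690865e-05] [ 0.0725192  -0.9587171  -0.58645557] 0.08680582408426184
scene [1.13769283 0.10889425 0.6680073 ] [[-0.307, 0.622, -0.72], [0.952, 0.192, -0.239], [-0.011, -0.759, -0.651]]
drum [(0.72, [418, 292, 71, 88])]
wheel [(0.81, [418, 295, 67, 50]), (0.31, [280, 224, 13, 32]), (0.17, [274, 252, 76, 98])]
lock_cap [(0.65, [419, 292, 72, 92]), (0.58, [419, 255, 23, 20])]
jbox [(0.93, [275, 253, 75, 94]), (0.56, [127, 224, 109, 118]), (0.56, [215, 158, 53, 71])]
toggle [(0.89, [281, 223, 16, 36]), (0.72, [211, 136, 9, 27]), (0.58, [125, 190, 16, 47])]
beacon_mid [(0.81, [332, 331, 42, 49])]
fuse_a_mid [(0.9, [342, 269, 15, 23])]
prism_mount_mid [(0.81, [357, 238, 23, 31])]
pointer_tip [(0.62, [419, 293, 67, 49]), (0.24, [274, 252, 76, 98])]
tray [(0.69, [337, 309, 358, 219])]
side [ 0.03891174 -0.57448655  0.96252888] [[0.674, -0.578, 0.46], [-0.739, -0.53, 0.416], [0.003, -0.621, -0.784]]
drum [(0.87, [207, 171, 52, 53]), (0.49, [189, 178, 14, 12])]
wheel [(0.91, [214, 159, 42, 31])]
lock_cap [(0.68, [189, 176, 12, 14]), (0.24, [276, 199, 15, 14])]
jbox [(0.79, [290, 362, 78, 87]), (0.74, [284, 221, 64, 61]), (0.58, [394, 288, 101, 93])]
toggle [(0.58, [399, 264, 21, 16]), (0.51, [281, 356, 16, 14])]
beacon_mid [(0.7, [277, 162, 24, 29]), (0.16, [211, 159, 41, 34])]
fuse_a_mid [(0.46, [238, 202, 14, 19])]
prism_mount_mid [(0.89, [212, 215, 23, 27])]
pointer_tip [(0.72, [215, 158, 47, 32]), (0.45, [213, 215, 23, 24])]
tray [(0.93, [253, 209, 251, 199]), (0.64, [276, 200, 17, 18]), (0.16, [275, 160, 25, 30])]
wrist [0.1554714  0.60983551 0.3837431 ] [[0.361, 0.897, 0.256], [0.933, -0.347, -0.099], [-0.0, 0.275, -0.962]]
drum []
wheel []
lock_cap []
jbox []
toggle []
beacon_mid []
fuse_a_mid []
prism_mount_mid []
pointer_tip []
tray []
```

View pics/scene0.png

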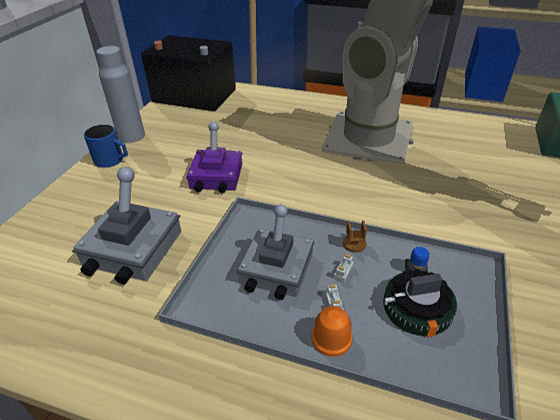

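View pics/side0.png

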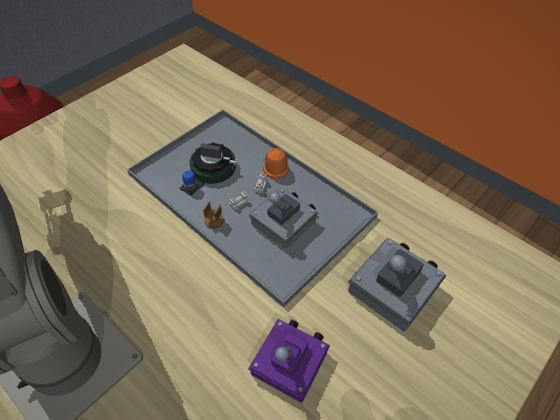

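Candidates for the jbox in the scene view: grey in the tray (275,253), larger grey on the table (127,224) and purple (215,158). I choose the tray one, since it is the smaller grey box. The drum is at (418,300), its pointer at (390,300), the orange band at (433,327) and the blue cap at (420,257).

```bash
python3 - <<'E'
from h import *
c=shot('scene');d=shot('side')
a=c['img'][200:345,225:465];cv2.imwrite('pics/crop1.png',cv2.resize(a,None,fx=3.3,fy=3.3,interpolation=cv2.INTER_CUBIC)[:,:,::-1])
def tri(p,q):
    A=[];b=[]
    for cam,u in((c,p),(d,q)):
        o,e=ray(cam,*u);e/=np.linalg.norm(e);P=np.eye(3)-np.outer(e,e);A.append(P);b.append(P@o)
    x=np.linalg.lstsq(np.vstack(A),np.hstack(b),rcond=None)[0]
    return x, proj(c,x)-p, proj(d,x)-q
for n,p,q in [('tip',(281,211),(277,198)),('cap',(420,250),(189,173)),('bigtip',(125,174),(399,264))]: print(n,[np.round(v,3) for v in tri(p,q)])
# box size: wide masks on table
for n,u in [('tray NW',(237,200)),('NE',(505,253)),('SW',(163,318)),('SE',(505,415))]: print(n,atz(c,*u,0.022))
hs=cv2.cvtColor(c['img'],cv2.COLOR_RGB2HSV)
m=(hs[...,0]<14)&(hs[...,1]>150)&(hs[...,2]>90);m[:, :370]=0;m[:,470:]=0;m[:280]=0
v,u=np.nonzero(m);print('band',u.mean(),v.mean(),len(u),u.min(),u.max(),v.min(),v.max())
print(np.round(atz(c,u.mean(),v.mean()-3,.034),4))
for nm in ['beacon_mid','fuse_a_mid','prism_mount_mid','jbox']:
    for k,cam in (('scene',c),('side',d)):
        print(nm,k,[(round(o['score'],2),np.round(atz(cam,o['bbox'][0],o['bbox'][1],{'b':.039,'f':.018,'p':.03,'j':.04}[nm[0]]),3)) for o in r.outline_of(nm,k)])
E
```

```text
tip [array([ 0.547, -0.096,  0.133]), array([-1.748,  0.515]), array([-1.411, -0.454])]
cap [array([0.498, 0.174, 0.062]), array([-0.491,  0.217]), array([-0.335, -0.2  ])]
bigtip [array([ 0.565, -0.415,  0.167]), array([-0.852,  0.002]), array([-0.82 , -0.005])]
tray NW [ 0.41347832 -0.24742467  0.022     ]
NE [0.41162228 0.34550498 0.022     ]
SW [ 0.7639859 -0.2453098  0.022    ]
SE [0.76424414 0.32495373 0.022     ]
band 432.12698412698415 327.7936507936508 126 427 437 320 336
[0.6442 0.2117 0.034 ]
beacon_mid scene [(0.94, array([0.714, 0.052, 0.039]))]
beacon_mid side [(0.75, array([0.698, 0.039, 0.039]))]
fuse_a_mid scene [(0.89, array([0.551, 0.041, 0.018])), (0.69, array([ 0.543, -0.107,  0.018]))]
fuse_a_mid side [(0.46, array([0.543, 0.035, 0.018]))]
prism_mount_mid scene [(0.24, array([0.581, 0.186, 0.03 ]))]
prism_mount_mid side [(0.73, array([0.461, 0.043, 0.03 ])), (0.62, array([0.504, 0.189, 0.03 ]))]
jbox scene [(0.94, array([ 0.568, -0.103,  0.04 ])), (0.75, array([ 0.293, -0.363,  0.04 ])), (0.73, array([ 0.586, -0.432,  0.04 ]))]
jbox side [(0.94, array([ 0.569, -0.107,  0.04 ])), (0.94, array([ 0.591, -0.414,  0.04 ])), (0.84, array([ 0.302, -0.357,  0.04 ])), (0.65, array([0.457, 0.037, 0.04 ]))]
```

View pics/crop1.png

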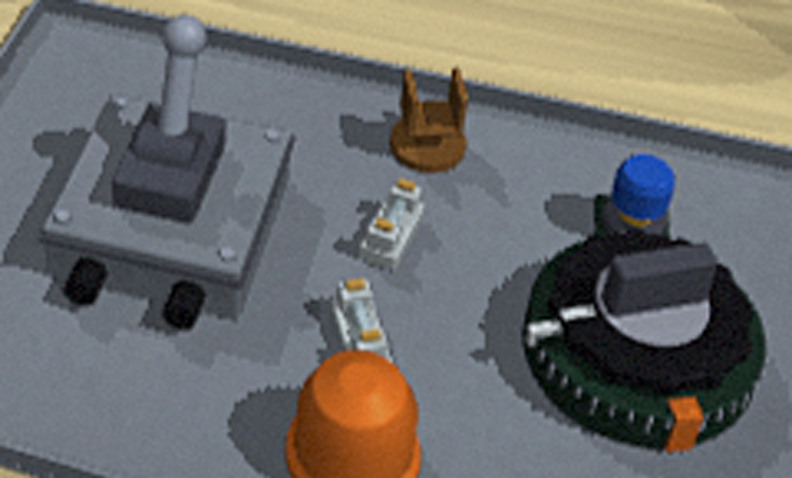

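The crop shows the tray's grey box with its toggle ball at scene (281,211), the pointer tip near (386,301), the band near (432,326), and the cap. The box measures as the smaller grey one. I'm moving above the drum to look with the wrist camera.

```bash
python3 -m pendant '[[-0.03,-0.0147,0,0],[-0.03,-0.0147,0,0],[-0.03,-0.0147,0,0],[-0.03,-0.0147,0,0],[-0.03,-0.0147,0,0],[-0.03,-0.0147,0,0],[-0.03,-0.0147,0,0],[-0.03,-0.0147,0,0]]'; python3 -m pendant '[[-0.03,-0.0147,0,0],[-0.03,-0.0147,0,0],[-0.03,-0.0147,0,0],[-0.03,-0.0147,0,0],[-0.03,-0.0147,0,0],[-0.03,-0.0147,0,0],[-0.03,-0.0147,0,0],[-0.03,-0.0147,0,0]]'
python3 -m pendant '[[0,0,0,0.1],[0,0,0,0.1],[0,0,0,0.1],[0,0,0,0.1],[0,0,0,0.1],[0,0,0,0.1],[0,0,0,0.1],[0,0,0,0]]'
python3 - <<'E'
from h import *
c=shot('wrist','w1.png');s=r.read_state();print(s['time'],s['ee_pos'],s['eef_rot'],np.round(s['joint_positions'],2),s['ft_force'])
E
```

```text
time: 2.82
ee_pos: [0.4081, 0.3851, 0.2338]
eef_rot: [0.184, 0.983, 0.0, 0.0]
ft_force: [0.3, 0.7, 0.2]
width: 0.0869
grip_force: 0.0
time: 3.48
ee_pos: [0.5894, 0.1887, 0.2337]
eef_rot: [0.184, 0.983, 0.0, 0.0]
ft_force: [0.0, 0.6, 0.2]
width: 0.0874
grip_force: 0.0
time: 4.15
ee_pos: [0.5884, 0.1901, 0.2336]
eef_rot: [0.512, 0.859, 0.0, 0.0]
ft_force: [0.7, 0.2, 0.5]
width: 0.0871
grip_force: 0.0
4.2 [0.5883806  0.19010579 0.23352811] [ 5.09004856e-01  8.60763647e-01 -2.93210962e-06  5.12976234e-06] [-0.66  0.32  0.35  1.5  -0.11  1.34  0.2 ] [-0.62843412 -0.7934867   0.75472431]
```

View pics/w1.png

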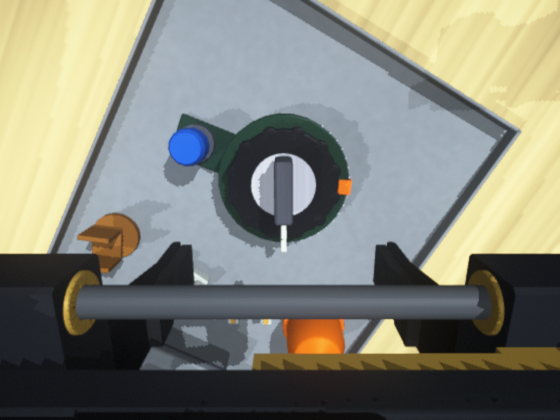

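The wrist view shows the bar at (283,190), hub circle at (283,186), pointer tip at (284,250), band at (344,187) and cap at (188,146).

```bash
cat >> h.py <<'E'
def cen(m): 
    v,u=np.nonzero(m);return np.array([u.mean(),v.mean()]),len(u)
def measure(c,hub=None):
    im=c['img'];hs=cv2.cvtColor(im,cv2.COLOR_RGB2HSV);H,S,V=[hs[...,i].astype(int) for i in range(3)]
    out={}
    m=((H>100)&(H<130)&(S>150)&(V>80)).astype(np.uint8)
    n,l,st,ce=cv2.connectedComponentsWithStats(m);k=1+np.argmax(st[1:,4]);out['cap']=ce[k],st[k,4]
    m=((H<14)&(S>150)&(V>120)).astype(np.uint8);n,l,st,ce=cv2.connectedComponentsWithStats(m);out['orange']=[(np.round(ce[i],1).tolist(),st[i].tolist()) for i in range(1,n) if st[i,4]>30]
    m=((S<60)&(V>120)).astype(np.uint8);n,l,st,ce=cv2.connectedComponentsWithStats(m);out['light']=[(np.round(ce[i],1).tolist(),st[i].tolist()) for i in range(1,n) if 30<st[i,4]<6000]
    return out
E
python3 - <<'E'
from h import *
c=shot('wrist')
o=measure(c)
for k in o: print(k,o[k])
print('cap xy',atz(c,*o['cap'][0],.055))
for u,v,z,n in [(283,186,.05,'hub'),(283,158,.086,'barTop1'),(284,224,.086,'barTop2'),(284,250,.044,'tip'),(344,187,.035,'band')]: print(n,atz(c,u,v,z)[:2])
im=c['img'][110:260,210:370];cv2.imwrite('pics/crop2.png',cv2.resize(im,None,fx=4,fy=4,interpolation=cv2.INTER_CUBIC)[:,:,::-1])
E
```

```text
cap (array([188.49790795, 145.47447699]), np.int32(1195))
orange [([342.6, 187.1], [337, 180, 15, 15, 140]), ([311.8, 331.6], [282, 319, 61, 34, 1444])]
light [([102.1, 122.2], [46, 0, 111, 254, 1071]), ([434.9, 116.0], [311, 0, 211, 270, 1598]), ([62.3, 77.9], [60, 71, 6, 14, 33]), ([283.1, 183.7], [251, 153, 65, 62, 2171]), ([496.9, 202.7], [468, 163, 60, 77, 273]), ([361.8, 301.4], [236, 299, 243, 6, 1002]), ([255.9, 341.1], [226, 319, 56, 51, 1224]), ([351.9, 330.4], [342, 319, 26, 35, 486]), ([369.9, 335.7], [357, 319, 27, 35, 131]), ([195.2, 331.2], [181, 325, 26, 17, 278]), ([189.0, 366.6], [174, 363, 32, 7, 165])]
cap xy [0.49701042 0.18103508 0.055     ]
hub [0.58884498 0.18821586]
barTop1 [0.57363854 0.21594538]
barTop2 [0.60166832 0.16681835]
tip [0.62185894 0.13031091]
band [0.64288415 0.21290324]
```

View pics/crop2.png

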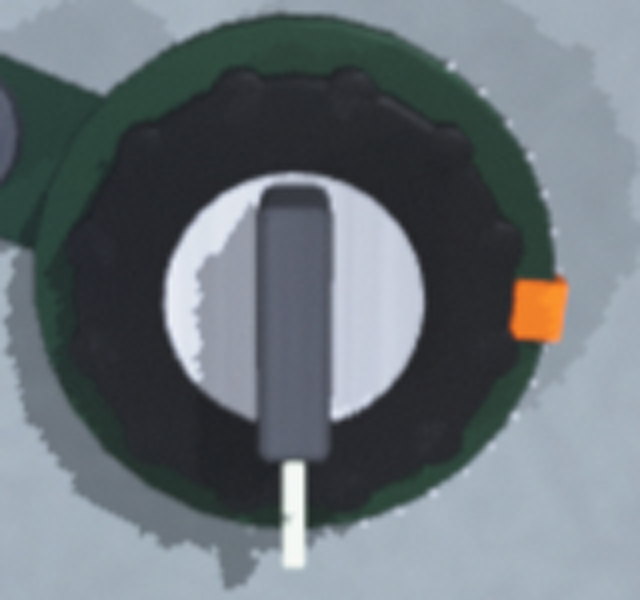

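```bash
python3 -m pendant '[[-0.0017,-0.0005,0.027,0],[0,0,0.027,0],[0,0,0.027,0],[0,0,0.027,0],[0,0,0.027,0],[0,0,0.020,0],[0,0,0.01,0],[0,0,0,0]]' 1
python3 -m pendant '[[0,0,0,0],[0,0,0,0],[0,0,0,0],[0,0,0,0],[0,0,0,0],[0,0,0,0],[0,0,0,0],[0,0,0,0]]' 0 30
```

```text
time: 4.92
ee_pos: [0.5875, 0.1878, 0.0663]
eef_rot: [0.509, 0.861, -0.002, -0.001]
ft_force: [0.0, -0.0, -0.2]
width: 0.0872
grip_force: 0.0
time: 5.58
ee_pos: [0.5888, 0.1883, 0.0687]
eef_rot: [0.51, 0.86, 0.0, 0.0]
ft_force: [0.4, -0.5, -0.2]
width: 0.0416
grip_force: 0.0
```

```bash

python3 -m pendant '[[0,0,0,0],[0,0,0,0],[0,0,0,0],[0,0,0,0],[0,0,0,0],[0,0,0,0],[0,0,0,0],[0,0,0,0]]' 0 30
```

```text
time: 6.25
ee_pos: [0.5892, 0.1885, 0.0685]
eef_rot: [0.51, 0.86, 0.0, 0.0]
ft_force: [5.0, 2.5, -4.0]
width: 0.0155
grip_force: 30.0
```

```bash

python3 -m pendant '[[0,0,0,-0.05],[0,0,0,-0.1],[0,0,0,-0.1],[0,0,0,-0.1],[0,0,0,-0.1],[0,0,0,-0.1],[0,0,0,-0.1],[0,0,0,-0.1]]'
python3 -m pendant '[[0,0,0,-0.1],[0,0,0,-0.1],[0,0,0,-0.1],[0,0,0,-0.1],[0,0,0,-0.1],[0,0,0,-0.1],[0,0,0,-0.1],[0,0,0,-0.03]]'
python3 -m pendant '[[0,0,0,0],[0,0,0,0],[0,0,0,0],[0,0,0,0]]'
python3 - <<'E'
from h import *
c=shot('wrist','w2.png')
s=r.read_state();print(s['ee_pos'],s['eef_rot'],np.round(s['joint_positions'],2))
c=shot('scene')
im=c['img'][235:345,370:470];cv2.imwrite('pics/crop3.png',cv2.resize(im,None,fx=5,fy=5,interpolation=cv2.INTER_CUBIC)[:,:,::-1])
E
```

```text
time: 6.92
ee_pos: [0.5894, 0.1888, 0.0685]
eef_rot: [0.157, 0.988, 0.001, 0.001]
ft_force: [7.0, 3.1, -5.6]
width: 0.0158
grip_force: 30.0
time: 7.58
ee_pos: [0.5894, 0.1892, 0.0686]
eef_rot: [-0.207, 0.978, 0.001, 0.001]
ft_force: [7.0, 5.6, -5.4]
width: 0.0159
grip_force: 30.0
time: 7.92
ee_pos: [0.5894, 0.1892, 0.0686]
eef_rot: [-0.204, 0.979, 0.0, 0.001]
ft_force: [6.2, 4.6, -5.7]
width: 0.0158
grip_force: 30.0
[0.58939142 0.18919251 0.06855298] [-2.04050804e-01  9.78959801e-01  4.26596929e-04  8.91330646e-04] [-0.42  0.45  0.04  1.66 -0.02  1.03  1.61]
```

View pics/crop3.png

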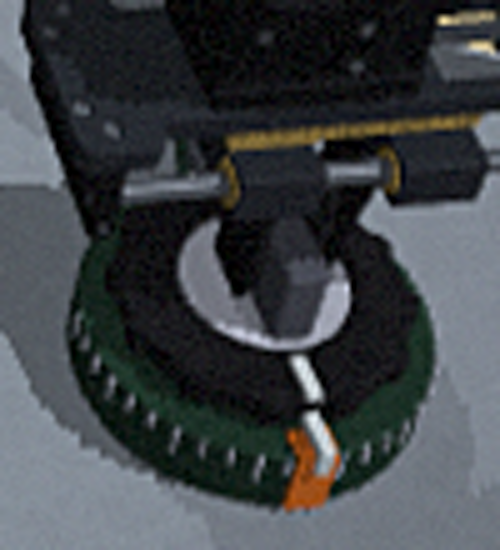

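```bash
python3 -m pendant '[[0,0,0,0],[0,0,0,0],[0,0,0,0],[0,0,0,0],[0,0,0,0],[0,0,0,0],[0,0,-0.01,0],[0,0,-0.025,0]]' 1
python3 -m pendant '[[0,0,-0.027,0],[0,0,-0.027,0],[0,0,-0.027,0],[0,0,-0.027,0],[0,0,-0.02,0],[0,0,0,0],[0,0,0,0],[0,0,0,0]]'
python3 - <<'E'
from h import *
s=r.read_state();print(s['ee_pos'],s['eef_rot'])
c=shot('wrist');np.save('c.npy',c,allow_pickle=True)
o=measure(c);print(o)
im=c['img'][100:260,200:380];cv2.imwrite('pics/crop4.png',cv2.resize(im,None,fx=4,fy=3.75,interpolation=cv2.INTER_CUBIC)[:,:,::-1])
E
```

```text
time: 8.68
ee_pos: [0.5868, 0.1875, 0.1012]
eef_rot: [-0.204, 0.979, -0.0, -0.003]
ft_force: [0.9, 0.1, 0.8]
width: 0.0608
grip_force: 0.0
time: 9.35
ee_pos: [0.5885, 0.1881, 0.2313]
eef_rot: [-0.204, 0.979, 0.0, -0.0]
ft_force: [-0.8, -0.9, -0.1]
width: 0.0867
grip_force: 0.0
[0.58847715 0.18813579 0.23125884] [-2.03661967e-01  9.79041223e-01  1.08975125e-05 -2.94867518e-04]
{'cap': (array([315.9466248 ,  82.47723705]), np.int32(1274)), 'orange': [([117.8, 221.6], [71, 190, 86, 76, 2992])], 'light': [([57.9, 4.3], [47, 0, 22, 12, 200]), ([104.3, 4.6], [79, 0, 50, 12, 446]), ([452.5, 102.3], [371, 0, 147, 259, 1500]), ([284.4, 184.1], [251, 153, 66, 63, 2223]), ([486.3, 163.7], [472, 155, 33, 18, 136]), ([441.1, 229.2], [431, 224, 23, 12, 90]), ([23.1, 243.8], [0, 233, 49, 21, 178]), ([114.3, 279.1], [102, 273, 26, 12, 91]), ([259.9, 335.8], [215, 319, 91, 35, 338]), ([310.0, 329.2], [249, 319, 109, 32, 1843]), ([360.0, 335.5], [349, 319, 23, 35, 128]), ([384.4, 326.4], [371, 320, 27, 17, 278]), ([374.7, 334.6], [367, 330, 20, 9, 87]), ([209.4, 346.1], [171, 332, 80, 31, 379]), ([236.3, 346.8], [219, 340, 35, 15, 147]), ([406.9, 348.4], [399, 345, 17, 7, 36])]}
```

View pics/crop4.png

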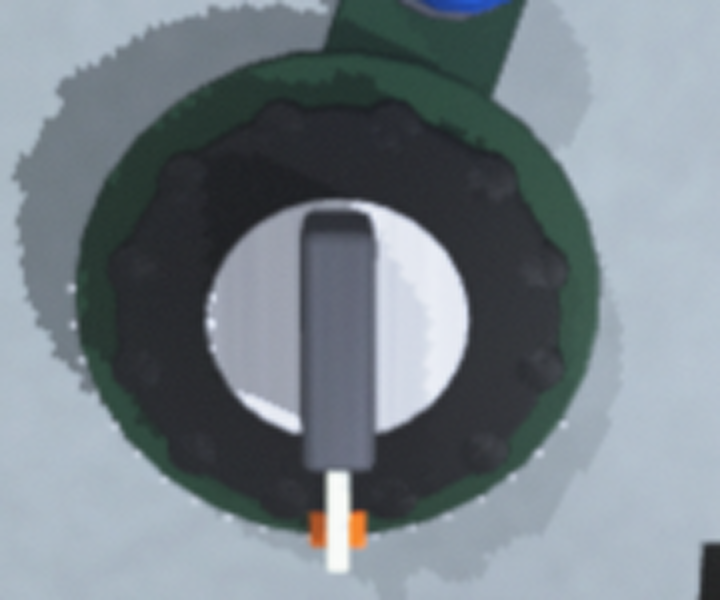

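Pointer (338) and band centre (338; 310–366) coincide in the crop, so step 1 is met. Next is the cap.

```bash
python3 - <<'E'
from h import *
c=np.load('c.npy',allow_pickle=True).item()
s=r.read_state();M=R.from_quat(s['eef_rot']).as_matrix()
hub=atz(c,284.5,184.5,.05);cap=atz(c,315.9,81,.054)
print(hub,cap,np.linalg.norm((cap-hub)[:2]))
cap2=(cap[:2]+[.4970,.1810])/2
print(cap2,'tool delta',M.T@(np.r_[cap2,.085]-s['ee_pos']))
t=np.array([.547,-.096,.133]);h=[o for o in r.outline_of('jbox','scene')]
E
```

```text
[0.58748502 0.18898222 0.05      ] [0.49413683 0.17709411 0.054     ] 0.09410214005885985
[0.49556841 0.17904706] tool delta [0.08836595 0.02864319 0.14579009]
```

```bash

python3 -m pendant '[[0.022,0.007,0,0],[0.022,0.007,0,0],[0.022,0.007,0,0],[0.022,0.007,0,0],[0,0,0.02,0],[0,0,0.025,0],[0,0,0.025,0],[0,0,0.02,0]]' 0 20
python3 -m pendant '[[0,0,0.02,0],[0,0,0.02,0],[0,0,0.01,0],[0,0,0,0],[0,0,0,0],[0,0,0,0],[0,0,0,0],[0,0,0,0]]'
```

```text
time: 10.12
ee_pos: [0.4958, 0.1784, 0.1392]
eef_rot: [-0.204, 0.979, -0.0, -0.001]
ft_force: [-0.7, -0.1, 0.1]
width: 0.0418
grip_force: 0.0
time: 10.78
ee_pos: [0.4975, 0.1791, 0.0926]
eef_rot: [-0.204, 0.979, 0.0, 0.001]
ft_force: [0.0, 0.1, -0.1]
width: 0.0008
grip_force: 0.0
```

```bash

python3 -m pendant '[[0,0,0.01,0],[0,0,0.008,0],[0,0,0.005,0],[0,0,0.004,0],[0,0,0.004,0],[0,0,0.002,0],[0,0,0,0],[0,0,0,0]]'
python3 -m pendant '[[0,0,0.002,0],[0,0,0.001,0],[0,0,0,0],[0,0,0,0]]'
```

```text
time: 11.45
ee_pos: [0.4969, 0.1788, 0.0583]
eef_rot: [-0.204, 0.979, 0.0, -0.0]
ft_force: [0.6, 0.3, -0.2]
width: 0.0004
grip_force: 0.0
time: 11.78
ee_pos: [0.4974, 0.179, 0.0573]
eef_rot: [-0.204, 0.979, 0.0, 0.0]
ft_force: [-7.6, -2.8, 20.4]
width: 0.0005
grip_force: 10.0
```

```bash

python3 -m pendant '[[0,0,0.001,0],[0,0,0,0],[0,0,0,0]]'
python3 -m pendant '[[0,0,-0.01,0],[0,0,-0.025,0],[0,0,-0.035,0],[0,0,-0.035,0],[-0.02,0,-0.035,0],[-0.02,0,-0.03,0],[0,0,0,0],[0,0,0,0]]'
python3 - <<'E'
from h import *
s=r.read_state();print(s['ee_pos'],s['eef_rot'])
w=shot('wrist');c=shot('scene')
a=cv2.resize(w['img'][60:270,190:400],(420,420),interpolation=cv2.INTER_CUBIC)
b=cv2.resize(c['img'][225:345,370:470],(350,420),interpolation=cv2.INTER_CUBIC)
cv2.imwrite('pics/crop5.png',np.hstack([a,b])[:,:,::-1])
E
```

```text
time: 12.03
ee_pos: [0.4975, 0.1791, 0.0571]
eef_rot: [-0.204, 0.979, 0.0, 0.001]
ft_force: [-11.8, -4.8, 30.9]
width: 0.0008
grip_force: 15.1
time: 12.7
ee_pos: [0.535, 0.1954, 0.2262]
eef_rot: [-0.204, 0.979, 0.0, 0.002]
ft_force: [-0.6, 0.4, -0.9]
width: 0.0003
grip_force: 0.0
[0.53495873 0.19544824 0.22617078] [-2.03702327e-01  9.79031297e-01  4.23737364e-04  1.70360090e-03]
```

View pics/crop5.png

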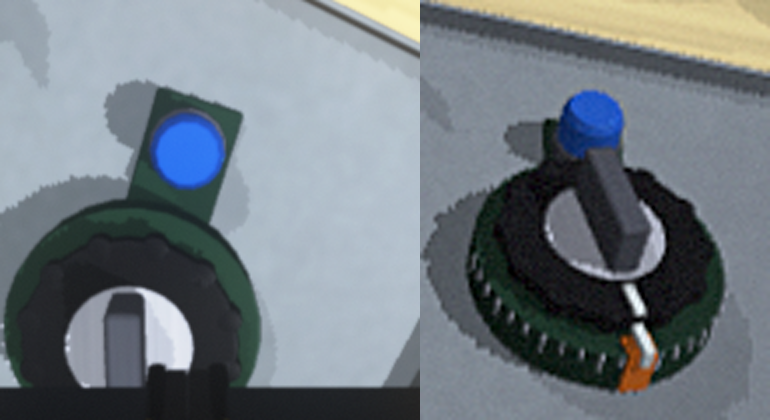

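The cap now sits low with the yellow stud hidden, and the stop was felt at z = 0.057 with 31 N, which fits the home height. The pointer is still in the band. On to the toggle.

```bash

python3 -m pendant '[[0.015,-0.0257,0,0],[0.015,-0.0257,0,0],[0.015,-0.0257,0,0],[0.015,-0.0257,0,0],[0.015,-0.0257,0,0],[0.015,-0.0257,0,0],[0.015,-0.0257,0,0],[0.015,-0.0257,0,0]]'
python3 -m pendant '[[0.015,-0.0257,0,0],[0.015,-0.0257,0,0],[0,0,0,0.1],[0,0,0,0.1],[0,0,0,0.1],[0,0,0,0],[0,0,0,0]]'
python3 - <<'E'
from h import *
c=shot('scene')
print(proj(c,[.4955,.179,.046]),proj(c,[.4955,.179,.058]),measure(c)['cap'])
s=r.read_state();print(s['ee_pos'],s['eef_rot'])
w=shot('wrist','w6.png')
for n in ('jbox','toggle'): print(n,[(round(o['score'],2),np.round(o['bbox'],1).tolist()) for o in r.outline_of(n,'wrist')])
E
```

```text
time: 13.47
ee_pos: [0.504, -0.0431, 0.2232]
eef_rot: [-0.204, 0.979, 0.0, -0.001]
ft_force: [0.6, 0.4, -0.6]
width: 0.0006
grip_force: 0.0
time: 14.05
ee_pos: [0.4977, -0.1006, 0.2235]
eef_rot: [-0.057, 0.998, 0.0, -0.001]
ft_force: [-0.2, -0.1, 0.3]
width: 0.0004
grip_force: 0.0
[420.69553512 255.76230804] [421.90301128 251.49628328] (array([180.38160739,  29.38141089]), np.int32(5089))
[ 0.49793186 -0.10052607  0.22372832] [-5.69500643e-02  9.98376781e-01  1.47248697e-04 -6.86235397e-04]
jbox [(0.88, [288.2, 221.7, 136.3, 59.7]), (0.73, [54.6, 20.9, 109.2, 41.7])]
toggle []
```

View pics/w6.png

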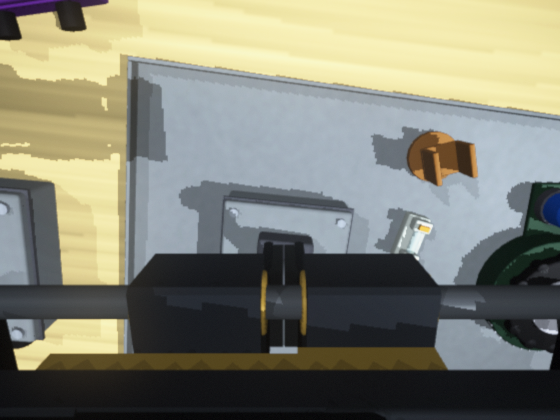

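```bash
python3 - <<'E'
from h import *
w=shot('wrist');c=shot('scene');d=shot('side')
p=atz(w,235,212,.049)[:2];q=atz(w,342,222,.049)[:2];e=q-p;L=np.linalg.norm(e);e/=L
x=np.array([e[1],-e[0]]);print('screws',p,q,L,'xdir',x,'yaw',np.degrees(np.arctan2(x[1],x[0])))
mid=(p+q)/2
cen=mid+x*L/2;print('centre',cen)
hinge=np.r_[cen,.071];tip=hinge+np.r_[-x*.07*np.sin(.5),.07*np.cos(.5)]
print('tip',tip,'proj scene',proj(c,tip),'(281,211)','side',proj(d,tip),'(277,198)')
s=r.read_state();M=R.from_quat(s['eef_rot']).as_matrix()
t=np.array([.547,-.096,.133])
tt=t.copy()
for nm,t in (('fit',tip),('tri',tt)):
    start=t-np.r_[x*.045,0];start[2]=.128
    print(nm,'start',start,'delta tool',M.T@(start-s['ee_pos']),'x in tool',M.T@np.r_[x,0])
E
```

```text
screws [ 0.52738408 -0.14224954] [ 0.525854   -0.04244857] 0.09981269681457097 xdir [0.9998825  0.01532951] yaw 0.8783508267455585
centre [ 0.57651953 -0.09158402]
tip [ 0.54296368 -0.09209847  0.13243078] proj scene [281.66507505 210.95747982] (281,211) side [273.31280978 198.05631767] (277,198)
fit start [ 0.49796897 -0.0927883   0.128     ] delta tool [-0.00033165  0.00787215  0.09644058] x in tool [-9.95412775e-01 -9.56733878e-02 -9.83035309e-05]
tri start [ 0.50200529 -0.09668983  0.128     ] delta tool [-0.0039103   0.00354698  0.09643989] x in tool [-9.95412775e-01 -9.56733878e-02 -9.83035309e-05]
```

```bash

python3 -m pendant '[[0,0.006,0.02,0],[0,0,0.025,0],[0,0,0.025,0],[0,0,0.02,0],[0,0,0.006,0],[0,0,0,0],[0,0,0,0]]'
python3 -m pendant '[[-0.01,-0.001,0,0],[-0.01,-0.001,0,0],[-0.01,-0.001,0,0],[-0.01,-0.001,0,0],[-0.01,-0.001,0,0],[-0.01,-0.001,0,0],[-0.01,-0.001,0,0],[0,0,0,0]]'
python3 -m pendant '[[-0.007,-0.001,0,0],[-0.005,0,0,0],[0,0,0,0],[0,0,0,0]]'
```

```text
time: 14.98
ee_pos: [0.4983, -0.0948, 0.1293]
eef_rot: [-0.055, 0.998, -0.0, 0.0]
ft_force: [0.6, -0.5, -0.2]
width: 0.0006
grip_force: 0.0
time: 15.65
ee_pos: [0.5705, -0.0938, 0.1287]
eef_rot: [-0.055, 0.998, -0.0, 0.001]
ft_force: [-0.0, 0.2, 0.8]
width: 0.0006
grip_force: 0.0
time: 15.98
ee_pos: [0.5807, -0.0936, 0.1286]
eef_rot: [-0.055, 0.998, 0.0, 0.0]
ft_force: [0.7, -0.8, -0.8]
width: 0.0006
grip_force: 0.0
```

```bash

python3 -m pendant '[[-0.003,0,0,0],[-0.002,0,0,0],[0,0,0,0]]'
python3 -m pendant '[[-0.002,0,0,0],[-0.001,0,0,0],[0,0,0,0]]'
python3 - <<'E'
from h import *
c=shot('scene');d=shot('side')
b=cv2.resize(c['img'][180:310,220:350],(400,400),interpolation=cv2.INTER_CUBIC)
a=cv2.resize(d['img'][170:270,230:330],(400,400),interpolation=cv2.INTER_CUBIC)
cv2.imwrite('pics/crop7.png',np.hstack([b,a])[:,:,::-1])
for th in(.7,.85,1.):
    t=[.576+.07*np.sin(th-.5),-.0925,.071+.07*np.cos(th-.5)];print(th,(proj(c,t)-[220,180])*400/130,(proj(d,t)-[230,170])*4+[400,0])
E
```

```text
time: 16.23
ee_pos: [0.584, -0.0934, 0.1282]
eef_rot: [-0.055, 0.998, 0.0, -0.002]
ft_force: [-8.0, -1.2, 3.4]
width: 0.0001
grip_force: 4.1
time: 16.48
ee_pos: [0.5847, -0.0935, 0.1279]
eef_rot: [-0.055, 0.999, 0.0, -0.004]
ft_force: [-18.8, -0.5, 10.0]
width: 0.0006
grip_force: 10.4
0.7 [164.37408071 135.130045  ] [627.57105286  60.14941866]
0.85 [158.94379112 149.75661188] [638.81663024  54.00084437]
1.0 [153.81954392 165.81697743] [649.27565997  50.06705   ]
```

View pics/crop7.png

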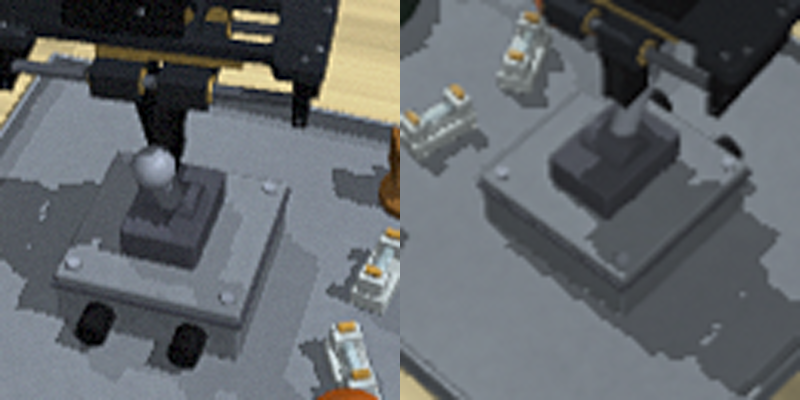

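The ball is at (154,166), which matches the prediction for 1.0 rad, and the end stop was felt at 19 N. Now I'll back off, lift and hand in.

```bash

python3 -m pendant '[[0.01,0.001,0,0],[0.02,0.002,0,0],[0.02,0.002,0,0],[0,0,-0.03,0],[0,0,-0.03,0],[0,0,-0.03,0],[0,0,0,0],[0,0,0,0]]'
python3 -m pendant '[[0,0,0,0],[0,0,0,0]]'
python3 -c "
from bench import r
print(r.close_job())"
```

```text
time: 17.25
ee_pos: [0.5393, -0.0933, 0.2206]
eef_rot: [-0.055, 0.998, 0.0, 0.002]
ft_force: [-0.7, -0.7, 0.0]
width: 0.0002
grip_force: 0.0
time: 17.42
ee_pos: [0.5375, -0.0931, 0.2174]
eef_rot: [-0.055, 0.998, 0.0, -0.001]
ft_force: [0.3, 0.4, 0.5]
width: 0.0005
grip_force: 0.0
the job is handed in; nothing more can be done
None
```

I set the pointer in the middle of the orange band, pressed the lock cap home and threw the toggle to its end stop. I handed the job in at about 17.4 s without touching the loose things, and no verdict came back.

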